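Walk the display box home in its lighting dock

ROBOT

A 6-joint arm with a two-finger parallel gripper is mounted at the origin on the work surface. World frame = base frame: x ahead of the robot, y to its left, z up, the work surface at z = 0. Lengths are in m, angles in rad, forces in N, time in s.
With the tool pointing down it reaches from about 0.225 to 0.875 m from the base axis. Payload 3.4 kg.
Tool frame: the origin (TCP) lies between the finger pads; the fingertips stand 19 mm ahead of it and the grasp point (between the pads) is the TCP; z points along the fingers, y is the line along which they close (so a half turn about z gives the same grasp; the last joint's range is limited). The gripper opens to 85 mm and grips with 20 to 120 N. Pads are 22 mm wide; open, the fingers measure 114 mm over their backs; the gripper's body (76 mm by 85 mm) begins 54 mm behind the grasp point. The pads swing forward as they close: fully open they stand 13 mm farther back than shut.
Start: joints at [1.122, 0.276, 1.505, -0, 1.361, -0.121], TCP at [0.185, 0.544, 0.223] pointing down, gripper open.
Joint ranges: [-2.89, 2.89], [-0.75, 2.08], [0.22, 2.7], [-1.18, 4.32], [0.11, 2.71], [-2.7, 2.7]. Speed limits (rad/s): [2.57, 2.57, 3.14, 3.14, 3.14, 3.14].

INTERFACE

Orientations are given as a unit quaternion [w, x, y, z].
In Python, from rig import get_state, imaging, ticket gives the robot as it stands. The module is installed in compiled form; this text tells all that it offers.
- The arm moves only by the shell command python3 -m inch 'ROWS' [FORCE]. ROWS is JSON, a list of rows, each an object with "claw": the opening, from -1 (shut) to 1 (fully open); "travel": the shift along the world's x, y, z in units of 200 mm (1.0 is 200 mm), a list of three; "turn": the turn about the world's z in units of 180 degrees (1.0 is 180 degrees). A call has 1 to 5 rows; each row is the pose to reach, as a shift and turn from the pose commanded when the call began, turning the shorter way round; what a row does not reach only later rows make up. A row lasts 1/10 s, in which the tool goes at most 50 mm and 8.59 degrees, less where a joint would pass 70% of its speed; a pose out of reach is approached as far as the arm can. A call with a number of a shift or a turn outside -1 to 1 is refused whole. A call with a gripper value outside its range is refused whole. The fingers move at their own pace and stop on an object; FORCE is the grip in N (left out, the last holds). Time passes only in rows, so rows that repeat a pose let the fingers close. It gives the time, the measured TCP pose, the force, the opening and the grip force at its end, in the units of the state.
- get_state(): the state, without advancing time (a new reading comes with each control period).
- imaging.get_image(name): name is "side" or "top"; returns the picture (400x640x3 uint8, red, green, blue); there is no depth.
- imaging.camera_params(name): a dict with "camera_matrix" (3x3 intrinsics, pixels), "cam_to_world" (4x4, takes a point from camera to world coordinates). Camera axes: x right, y down, z forward; pixel columns grow to the right and rows downward; lengths in m; the calibration is good to about 2 mm. A picture is of the moment at which its call begins. camera_params takes no time and is no camera call.
- ticket.sign_off(): hands the job in; it is judged then, once.
The state is a dict: "clock": time; "qpos": joint angles; "qd": joint speeds; "effort": joint torques, N m; "position": TCP position; "ee_rot": TCP orientation; "contact_force": force on the tool from outside, world axes, zero at the start; "moment": the same for the moment, N m; "width": finger opening in m; "gripper_force": force on a finger pad.
Only numpy, scipy, OpenCV 4.12 (cv2) and the standard library are available. Lean on these libraries where they do the work, as an engineer would, in place of code of your own. Each camera call takes 0.05 s, during which the arm holds its last target. There are 200 camera calls.

TASK

Take the rubber stamp out of the lighting dock and stand it upright in the square tray. Then work the heavy display box forward into the dock by pushing its two front corner posts in turn, a little at a time, until its back has pushed both sprung contact plungers fully in. Push gently (never over 25 N), stay off the glass front, keep the box flat on the table, and leave the other things where they are.

Things in the scene. Friction and masses are not known exactly. Their poses are not given: they have to be found in the camera images.
- dock: lighting dock, fixed: two parallel aluminium rails, 14 mm thick, 30 mm high, inner faces 254 mm apart, near ends flared, no floor between. Origin on the table midway between the rails; +x points into the dock (push direction, away from the robot), +y left. Rails run from x = -165 to +50 mm. A grey contact bar (250 mm wide, 50 mm high) stands squarely across the far end and carries the plungers
- plunger_left (a joint): left brass sprung plunger, 18 mm diameter, axis along dock x, 30 mm above the table, at dock y = +60 mm. The bar is not tracked and its depth differs: the untouched plunger tips lie at dock x = 0 to +14 mm (same for both), the bar's face 22 mm beyond. Value in m: 0 = fully out, 0.006 = fully in against a hard end; light spring, 1.8 N fully in
- plunger_right (a joint): right plunger, same as the left, at dock y = -60 mm
- case: heavy closed wooden display box, glass front, 130 (x) x 230 (y) x 85 (z) mm, 0.85 to 1.2 kg, flat on the table between the rails' near ends, nearly square. Origin: centre of underside; x from glass front (robot side) to flat back, which meets the plungers. Pushing one post takes roughly 6 to 15 N and swings that side forward about a point some 60 mm beyond the middle
- post_left (a point): middle (across, 40 mm above the table) of the robot-side face of the box's left wooden corner post, at box (-65, +97, 40) mm. The post is 36 mm wide and its face is flat over the box's whole height
- post_right (a point): the same on the right corner post, at box (-65, -97, 40) mm
- pane: glass front of the box, filling the whole height between the posts: 158 mm wide, 81 mm high, 4 mm thick, set back 6 mm behind the post faces; origin at its centre; not to be pressed
- stamp: dark wooden rubber stamp standing upright inside the dock between box and plungers, 80 mm high: foot 36 mm diameter and 20 mm high, neck, then a round knob 28 mm diameter from 48 to 76 mm above its foot; 90 g. Origin at the centre of its underside, z up
- tray: square plywood tray, fixed, 110 x 110 x 30 mm, walls and floor 4 mm, open on top, to the left or right of the dock. Origin at the centre of its underside
- tub: round white plastic bowl, 110 mm diameter, 40 mm high, on the other side of the dock from the tray; bystander, origin at the centre of its underside
- jar: glass jar 50 mm diameter, 75 mm high, behind the contact bar; bystander, origin under its centre
- spool: wooden spool 48 mm diameter, 40 mm high, behind the contact bar; bystander, origin under its centre
- brush: brush 170 mm long lying on the table; bystander
- awl: awl 130 mm long lying on the table; bystander
- pencup: white ceramic cup 76 mm diameter, 100 mm high; bystander
- varnish: can 60 mm diameter, 110 mm high; bystander
Not all that is in view belongs to the job. Leave any green or purple look-alike of the stamp alone.

How it is judged:
By the outcome, as a careful person would: the job done as asked, in the order asked, and still so for the second after the job is handed in, with the robot touching nothing.
It also fails if it takes over 72 s, if anything falls off the work surface, if the arm or the gripper's body presses on something with over 40 N, if the wrist force passes 120 N, or if a joint passes its speed limit or range.

## Working session

There is one attempt and no reset: what is moved stays moved. The work goes in short steps, Python scripts to look and compute and a shell command to move; the robot and the scene stay as the last step left them, time stands still between calls to the robot, and variables do not carry over. Pictures are saved under pics/ and viewed, at most 10 in all, crops included, and the job is handed in when it is done.

```bash
mkdir -p pics
cat > h.py <<'E'
import numpy as np, cv2
from rig import get_state, imaging, ticket
def shot(n,f,crop=None,s=1):
    im=imaging.get_image(n)[:,:,::-1]
    cv2.imwrite('pics/full_'+f,im)
    if crop: x0,y0,x1,y1=crop; im=im[y0:y1,x0:x1]
    im=cv2.resize(im,None,fx=s,fy=s,interpolation=cv2.INTER_CUBIC); cv2.imwrite('pics/'+f,im)
def pt(n,u,v,z):
    p=imaging.camera_params(n);K=np.array(p['camera_matrix']);T=np.array(p['cam_to_world'])
    d=T[:3,:3]@np.linalg.solve(K,[u,v,1]);o=T[:3,3]
    return o+d*(z-o[2])/d[2]
def pix(n,P):
    p=imaging.camera_params(n);K=np.array(p['camera_matrix']);T=np.linalg.inv(np.array(p['cam_to_world']))
    q=K@(T[:3,:3]@np.array(P)+T[:3,3]);return q[:2]/q[2]
E
python3 - <<'E'
from h import *
shot('top','t0.png',None,1.25);shot('side','s0.png',None,1.25)
for n in('top','side'):
    p=imaging.camera_params(n);print(np.round(p['cam_to_world'],3).tolist(),np.round(p['camera_matrix'],1).tolist())
s=get_state();print({k:np.round(v,3).tolist() for k,v in s.items()})
E
```

```text
[[-0.003, -0.996, 0.09, 0.402], [-1.0, 0.003, 0.004, 0.018], [-0.004, -0.09, -0.996, 1.653], [0.0, 0.0, 0.0, 1.0]] [[483.5, 0.0, 314.2], [0.0, 483.5, 193.5], [0.0, 0.0, 1.0]]
[[-0.961, -0.203, 0.189, 0.353], [-0.277, 0.701, -0.657, 0.779], [0.001, -0.683, -0.73, 0.899], [0.0, 0.0, 0.0, 1.0]] [[425.9, 0.0, 319.1], [0.0, 425.9, 204.2], [0.0, 0.0, 1.0]]
{'clock': 0.1, 'qpos': [1.122, 0.277, 1.506, 0.0, 1.361, -0.121], 'qd': [-0.0, 0.001, -0.001, 0.001, -0.001, 0.001], 'effort': [0.001, -41.77, -24.641, -0.0, 0.006, 0.0], 'position': [0.185, 0.544, 0.222], 'ee_rot': [-0.0, 0.163, 0.987, -0.001], 'contact_force': [0.132, -0.269, 0.425], 'moment': [-0.007, -0.022, 0.075], 'gripper_force': 0.0, 'width': 0.085}
```

View pics/t0.png

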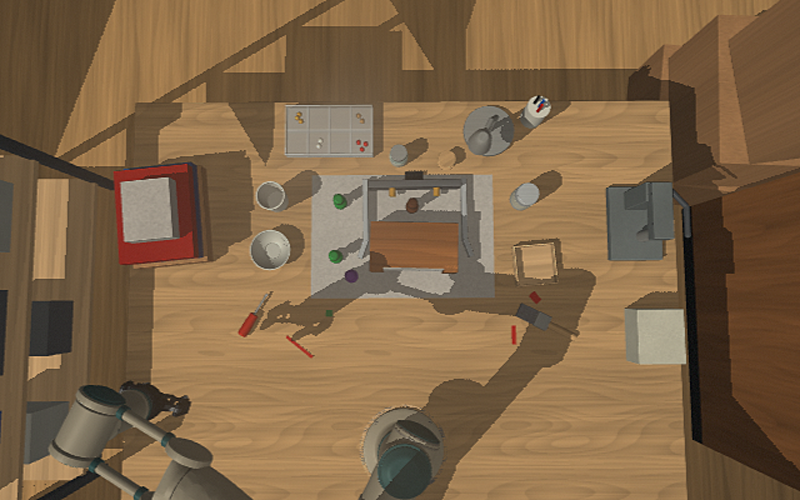

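View pics/s0.png

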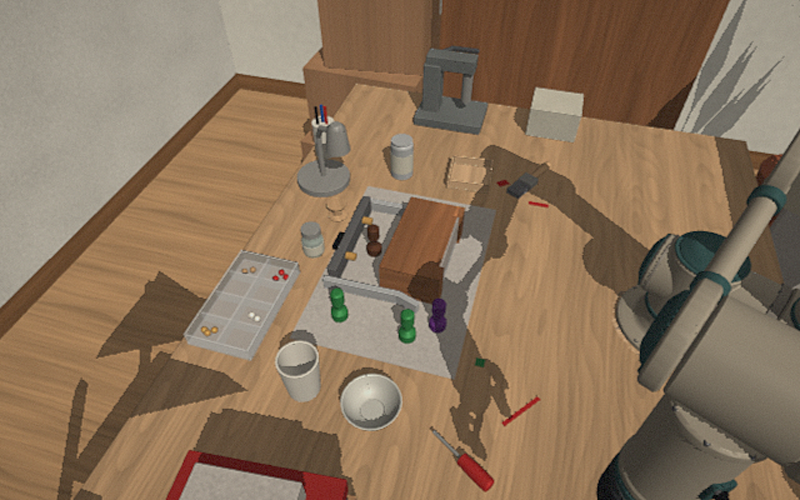

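The stamp candidates in top view (800-px scale) are green (340,201), green (335,256), purple (351,275) and dark brown (412,205). The brown one stands between the rails, so I choose it. The tray is at (535,263), and the tub is at (270,250) on the left. I'll check the choice in close crops.

Run:
```python
from h import *
im=cv2.imread('pics/full_t0.png')
cv2.imwrite('pics/c1.png',cv2.resize(im[135:235,280:455],None,fx=4.5,fy=4.5,interpolation=cv2.INTER_CUBIC))
im=cv2.imread('pics/full_s0.png')
cv2.imwrite('pics/c2.png',cv2.resize(im[150:245,250:400],None,fx=5,fy=5,interpolation=cv2.INTER_CUBIC))
```

```text
(no output)
```

View pics/c1.png

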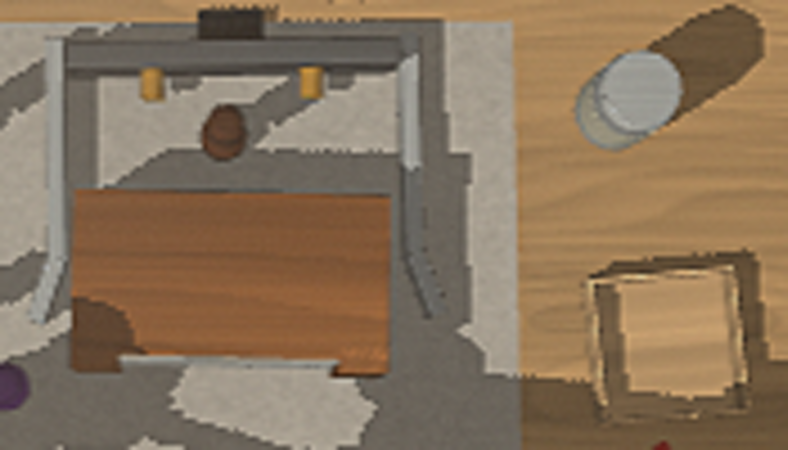

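View pics/c2.png

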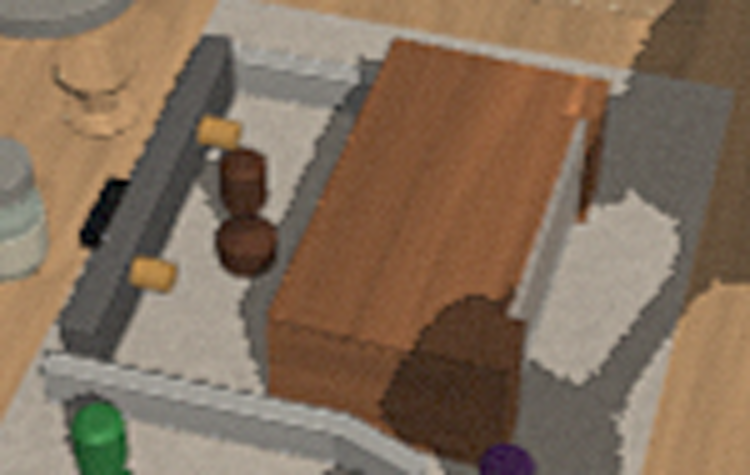

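Run:
```python
from h import *
t=lambda u,v,z:pt('top',280+u/4.5,135+v/4.5,z)
s=lambda u,v,z:pt('side',250+u/5,150+v/5,z)
for n,f,u,v,z in [('knob',t,222,121,.066),('foot',t,222,143,.01),('knob s',s,243,172,.062),('foot s',s,247,243,.01),
 ('box BkL',t,75,189,.085),('BkR',t,390,195,.085),('FrL',t,71,372,.085),('FrR',t,387,377,.085),
 ('s BkL',s,270,320,.085),('s BkR',s,395,40,.085),('s FrR',s,608,82,.085),
 ('tray',t,588,277,.03),('tray',t,738,265,.03),('tray',t,605,420,.03),('tray',t,748,410,.03),
 ('plL',t,153,101,.03),('plR',t,311,99,.03),('plLs',s,172,275,.03),('plRs',s,239,135,.03),
 ('railL in far',t,66,60,.03),('railL in near',t,66,252,.03),('railL out',t,48,40,.03),('railR out far',t,419,60,.03),('railR out near',t,421,165,.03),
 ('barL',t,66,68,.05),('barR',t,402,66,.05)]:
    print(n,np.round(f(u,v,z)*1000,0)[:2])
```

```text
knob [651. -27.]
foot [643. -28.]
knob s [647. -32.]
foot s [645. -27.]
box BkL [599.  81.]
BkR [ 594. -148.]
FrL [466.  83.]
FrR [ 462. -144.]
s BkL [592.  90.]
s BkR [ 588. -139.]
s FrR [ 461. -138.]
tray [ 538. -301.]
tray [ 547. -413.]
tray [ 432. -311.]
tray [ 439. -418.]
plL [672.  24.]
plR [673. -95.]
plLs [671.  27.]
plRs [670. -92.]
railL in far [704.  90.]
railL in near [558.  89.]
railL out [719. 103.]
railR out far [ 703. -177.]
railR out near [ 623. -177.]
barL [694.  89.]
barR [ 695. -162.]
```

```bash
R='x'; python3 -m inch '[{"claw":1,"travel":[0.75,-0.93,0],"turn":0.104},{"claw":1,"travel":[0.75,-0.93,0],"turn":0.104},{"claw":1,"travel":[0.75,-0.93,0],"turn":0.104},{"claw":1,"travel":[0.75,-0.93,0],"turn":0.104},{"claw":1,"travel":[0.75,-0.93,0],"turn":0.104}]' 30
python3 -m inch '[{"claw":1,"travel":[0.75,-0.93,0],"turn":0},{"claw":1,"travel":[0.75,-0.93,0],"turn":0},{"claw":1,"travel":[0.75,-0.93,0],"turn":0},{"claw":1,"travel":[0.75,-0.93,0],"turn":0},{"claw":1,"travel":[0.75,-0.93,0],"turn":0}]'
```

```text
clock: 0.6
position: [0.3359, 0.3564, 0.2227]
ee_rot: [-0.0, 0.0, 1.0, -0.0]
contact_force: [1.6, 0.2, -1.0]
width: 0.0857
gripper_force: 0.0
clock: 1.1
position: [0.4864, 0.1699, 0.2227]
ee_rot: [-0.0, 0.001, 1.0, -0.0]
contact_force: [-0.3, 1.2, -0.7]
width: 0.0854
gripper_force: 0.0
```

```bash
python3 -m inch '[{"claw":0.2,"travel":[0.8,-0.99,0],"turn":0},{"claw":0.2,"travel":[0.8,-0.99,0],"turn":0},{"claw":0.2,"travel":[0.8,-0.99,0],"turn":0},{"claw":0.2,"travel":[0.8,-0.99,0],"turn":0},{"claw":0.2,"travel":[0.8,-0.99,0],"turn":0}]'
python3 -m inch '[{"claw":0.2,"travel":[0,0,-0.2],"turn":0},{"claw":0.2,"travel":[0,0,-0.4],"turn":0},{"claw":0.2,"travel":[0,0,-0.5],"turn":0},{"claw":0.2,"travel":[0,0,-0.5],"turn":0}]'
python3 - <<'E'
from h import *
shot('side','s1.png',(220,110,420,260),4)
E
```

```text
clock: 1.6
position: [0.643, -0.0238, 0.2225]
ee_rot: [-0.0, 0.001, 1.0, 0.0]
contact_force: [-0.2, -0.2, -0.1]
width: 0.0514
gripper_force: 0.0
clock: 2.0
position: [0.6392, -0.0219, 0.1186]
ee_rot: [-0.005, 0.001, 1.0, 0.001]
contact_force: [0.5, -0.0, 0.3]
width: 0.0512
gripper_force: 0.0
```

View pics/s1.png

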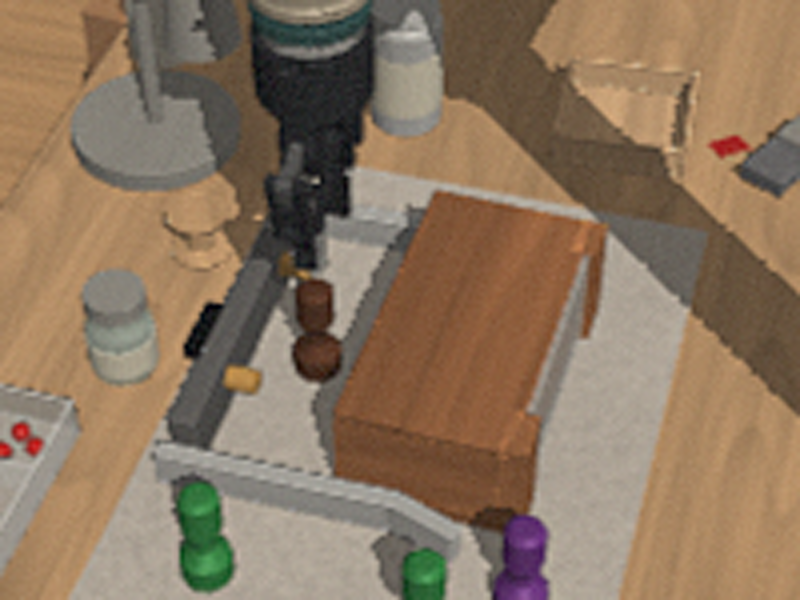

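```bash
python3 -m inch '[{"claw":0.2,"travel":[0,0,0],"turn":0},{"claw":0.2,"travel":[0,0,0],"turn":0}]'
python3 - <<'E'
from h import *
print(pt('side',298.75,186,.062),pt('side',299.25,198,.01)); print(pix('side',[.646,-.028,.062]),pix('side',[.646,-.028,.01]),pix('side',[.646,-.028,.076]))
s=get_state();print(s['qpos'],s['ee_rot'])
E
```

```text
clock: 2.25
position: [0.6436, -0.022, 0.125]
ee_rot: [0.002, 0.0, 1.0, -0.0]
contact_force: [0.8, 0.6, -0.5]
width: 0.0512
gripper_force: 0.0
[ 0.64442097 -0.02582449  0.062     ] [ 0.64576671 -0.02894012  0.01      ]
[298.45418453 185.36932248] [299.07352842 198.20816309] [298.28066724 181.77235357]
[-1.42254914e-01  4.39864278e-01  1.50127665e+00  7.29286092e-05
  1.19673836e+00 -1.71232313e+00] [ 1.84282613e-03  3.77313707e-04  9.99998205e-01 -2.28936841e-04]
```

```bash
python3 -m inch '[{"claw":0.2,"travel":[0.01,-0.03,-0.1],"turn":0},{"claw":0.2,"travel":[0.01,-0.03,-0.2],"turn":0},{"claw":0.2,"travel":[0.01,-0.03,-0.28],"turn":0},{"claw":0.2,"travel":[0.01,-0.03,-0.315],"turn":0},{"claw":0.2,"travel":[0.01,-0.03,-0.315],"turn":0}]'
python3 -m inch '[{"claw":-1,"travel":[0,0,0],"turn":0},{"claw":-1,"travel":[0,0,0],"turn":0},{"claw":-1,"travel":[0,0,0],"turn":0},{"claw":-1,"travel":[0,0,0],"turn":0},{"claw":-1,"travel":[0,0,0],"turn":0}]' 30
```

```text
clock: 2.75
position: [0.6443, -0.0279, 0.0602]
ee_rot: [-0.0, 0.0, 1.0, 0.0]
contact_force: [0.5, 0.1, 0.5]
width: 0.0508
gripper_force: 0.0
clock: 3.25
position: [0.6454, -0.028, 0.0616]
ee_rot: [0.002, 0.001, 1.0, -0.0]
contact_force: [-0.3, 0.0, 6.1]
width: 0.0259
gripper_force: 29.7
```

```bash
python3 -m inch '[{"claw":-1,"travel":[0,0,0.1],"turn":0},{"claw":-1,"travel":[0,0,0.3],"turn":0},{"claw":-1,"travel":[0,0,0.55],"turn":0},{"claw":-1,"travel":[0,0,0.55],"turn":0},{"claw":-1,"travel":[0,0,0.55],"turn":0}]'
python3 -m inch '[{"claw":-1,"travel":[-0.08,-0.17,0],"turn":0},{"claw":-1,"travel":[-0.16,-0.34,0],"turn":0},{"claw":-1,"travel":[-0.25,-0.53,0],"turn":0},{"claw":-1,"travel":[-0.34,-0.72,0],"turn":0},{"claw":-1,"travel":[-0.42,-0.9,0],"turn":0}]'
python3 -m inch '[{"claw":-1,"travel":[-0.09,-0.2,0],"turn":0},{"claw":-1,"travel":[-0.19,-0.4,0],"turn":0},{"claw":-1,"travel":[-0.28,-0.6,0],"turn":0},{"claw":-1,"travel":[-0.35,-0.76,0],"turn":0},{"claw":-1,"travel":[-0.35,-0.76,0],"turn":0}]'
python3 -m inch '[{"claw":-1,"travel":[0,0,-0.1],"turn":0},{"claw":-1,"travel":[0,0,-0.2],"turn":0},{"claw":-1,"travel":[0,0,-0.3],"turn":0},{"claw":-1,"travel":[0,0,-0.3],"turn":0}]'
python3 - <<'E'
from h import *
shot('side','s2.png',(320,90,440,180),5)
E
```

```text
clock: 3.75
position: [0.6447, -0.0282, 0.1714]
ee_rot: [0.001, 0.001, 1.0, -0.0]
contact_force: [0.3, -0.4, -1.5]
width: 0.0255
gripper_force: 29.7
clock: 4.25
position: [0.5577, -0.2087, 0.1674]
ee_rot: [-0.002, 0.0, 1.0, 0.001]
contact_force: [0.6, -0.5, -0.6]
width: 0.0257
gripper_force: 29.8
clock: 4.75
position: [0.4871, -0.3636, 0.1674]
ee_rot: [-0.002, 0.003, 1.0, 0.0]
contact_force: [-1.0, 0.4, -0.7]
width: 0.0251
gripper_force: 29.8
clock: 5.15
position: [0.4876, -0.3569, 0.1053]
ee_rot: [-0.004, 0.0, 1.0, 0.004]
contact_force: [0.2, 0.3, -0.9]
width: 0.0256
gripper_force: 29.8
```

View pics/s2.png

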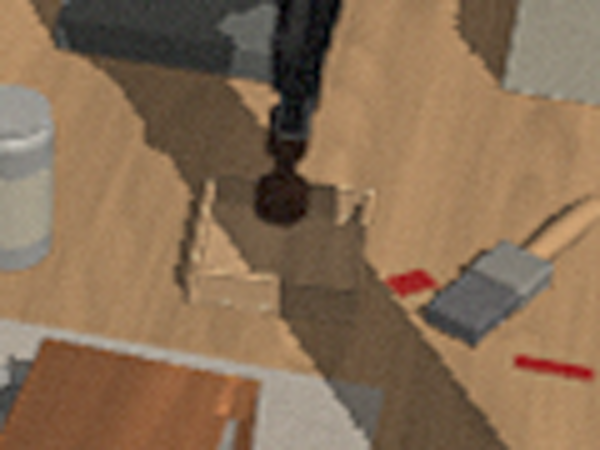

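```bash
python3 - <<'E'
from h import *
print(pt('side',320+284/5,90+241/5,.028))
E
python3 -m inch '[{"claw":-1,"travel":[0,0,-0.08],"turn":0},{"claw":-1,"travel":[0,0,-0.15],"turn":0},{"claw":-1,"travel":[0,0,-0.18],"turn":0},{"claw":-1,"travel":[0,0,-0.19],"turn":0},{"claw":-1,"travel":[0,0,-0.195],"turn":0}]'
python3 -m inch '[{"claw":-1,"travel":[0,0,0],"turn":0},{"claw":-1,"travel":[0,0,0],"turn":0}]'
```

```text
[ 0.47945202 -0.34258904  0.028     ]
clock: 5.7
position: [0.4907, -0.3602, 0.0715]
ee_rot: [0.0, 0.0, 1.0, -0.0]
contact_force: [0.3, -0.3, -0.5]
width: 0.0256
gripper_force: 29.8
clock: 5.9
position: [0.4906, -0.3603, 0.0717]
ee_rot: [0.0, 0.001, 1.0, -0.0]
contact_force: [0.2, -0.1, -0.4]
width: 0.0258
gripper_force: 29.8
```

```bash
python3 -m inch '[{"claw":-1,"travel":[0,0,-0.015],"turn":0},{"claw":-1,"travel":[0,0,-0.025],"turn":0},{"claw":-1,"travel":[0,0,-0.03],"turn":0},{"claw":-1,"travel":[0,0,-0.03],"turn":0}]'
```

```text
clock: 6.3
position: [0.4906, -0.3601, 0.0657]
ee_rot: [0.0, 0.001, 1.0, -0.0]
contact_force: [0.2, 1.8, 3.3]
width: 0.0253
gripper_force: 30.3
```

Contact with the tray floor (3 N up). Next I release and rise.

```bash
python3 -m inch '[{"claw":0.1,"travel":[0,0,0],"turn":0},{"claw":0.1,"travel":[0,0,0],"turn":0},{"claw":0.1,"travel":[0,0,0],"turn":0},{"claw":0.1,"travel":[0,0,0],"turn":0}]'
python3 -m inch '[{"claw":0.1,"travel":[0,0,0.15],"turn":0},{"claw":0.1,"travel":[0,0,0.35],"turn":0},{"claw":-0.3,"travel":[0,0,0.5],"turn":0},{"claw":-1,"travel":[-0.4,0.2,0.5],"turn":0},{"claw":-1,"travel":[-0.4,0.2,0.5],"turn":0}]'
python3 -m inch '[{"claw":-1,"travel":[-0.4,0.9,0],"turn":0},{"claw":-1,"travel":[-0.4,0.9,0],"turn":0},{"claw":-1,"travel":[-0.4,0.9,0],"turn":0},{"claw":-1,"travel":[-0.4,0.9,0],"turn":0},{"claw":-1,"travel":[-0.4,0.9,0],"turn":0}]'
python3 - <<'E'
from h import *
shot('top','t3.png',(280,135,455,235),4.5)
E
```

```text
clock: 6.7
position: [0.4902, -0.36, 0.0648]
ee_rot: [-0.0, 0.001, 1.0, 0.0]
contact_force: [0.4, 0.2, -0.1]
width: 0.0469
gripper_force: 0.0
clock: 7.2
position: [0.4096, -0.3199, 0.1659]
ee_rot: [0.0, 0.0, 1.0, -0.001]
contact_force: [-0.2, 0.2, -0.8]
width: 0.0036
gripper_force: 0.0
clock: 7.7
position: [0.3258, -0.1346, 0.1644]
ee_rot: [-0.002, -0.001, 1.0, 0.002]
contact_force: [0.1, 0.4, -1.1]
width: -0.0002
gripper_force: 0.0
```

View pics/t3.png

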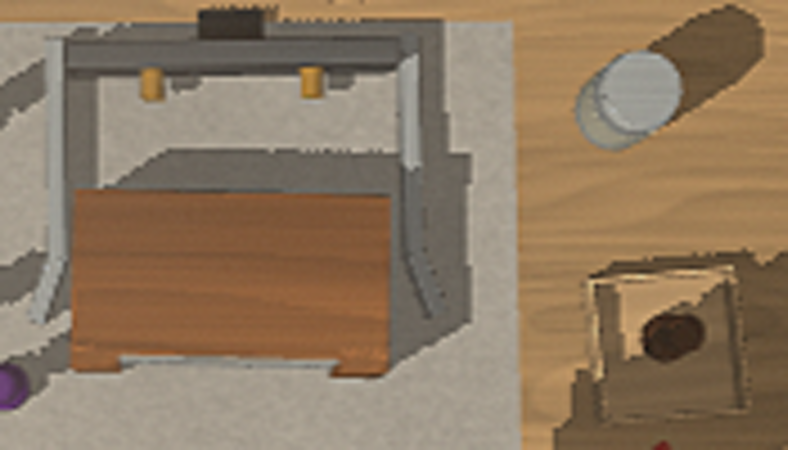

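The stamp stands upright in the tray (dark blob at 675,337 in the crop, foot-sized), and the dock is clear. Next is the right post at about (0.463, -0.126), which trails the left.

```bash
python3 -m inch '[{"claw":-1,"travel":[0.2,0.05,0],"turn":0},{"claw":-1,"travel":[0.5,0.05,-0.1],"turn":0},{"claw":-1,"travel":[0.5,0.05,-0.3],"turn":0},{"claw":-1,"travel":[0.5,0.05,-0.5],"turn":0},{"claw":-1,"travel":[0.5,0.05,-0.62],"turn":0}]'
python3 -m inch '[{"claw":-1,"travel":[0,0,0],"turn":0},{"claw":-1,"travel":[0.02,0,0],"turn":0},{"claw":-1,"travel":[0.04,0,0],"turn":0},{"claw":-1,"travel":[0.06,0,0],"turn":0},{"claw":-1,"travel":[0.08,0,0],"turn":0}]'
```

```text
clock: 8.25
position: [0.4305, -0.1305, 0.0382]
ee_rot: [-0.001, 0.0, 1.0, 0.001]
contact_force: [-0.0, -0.6, 0.2]
width: 0.0001
gripper_force: 0.0
clock: 8.75
position: [0.4477, -0.1306, 0.0423]
ee_rot: [0.001, 0.001, 1.0, -0.001]
contact_force: [0.2, 0.3, -0.2]
width: 0.0003
gripper_force: 0.0
```

```bash
python3 -m inch '[{"claw":-1,"travel":[0.015,0.02,0],"turn":0},{"claw":-1,"travel":[0.03,0.02,0],"turn":0},{"claw":-1,"travel":[0.045,0.02,0],"turn":0},{"claw":-1,"travel":[0.06,0.02,0],"turn":0}]'
python3 -m inch '[{"claw":-1,"travel":[0.015,0,0],"turn":0},{"claw":-1,"travel":[0.03,0,0],"turn":0}]'
```

```text
clock: 9.15
position: [0.4561, -0.1258, 0.0408]
ee_rot: [-0.002, -0.0, 1.0, 0.0]
contact_force: [-5.6, -2.6, 3.9]
width: 0.0002
gripper_force: 2.7
clock: 9.35
position: [0.4621, -0.1262, 0.0407]
ee_rot: [-0.002, -0.0, 1.0, -0.0]
contact_force: [-5.8, -3.1, 2.3]
width: -0.0002
gripper_force: 2.6
```

```bash
python3 -m inch '[{"claw":-1,"travel":[0.02,0,0],"turn":0},{"claw":-1,"travel":[0.045,0,0],"turn":0},{"claw":-1,"travel":[0.045,0,0],"turn":0}]'
python3 -m inch '[{"claw":-1,"travel":[-0.12,0,0],"turn":0},{"claw":-1,"travel":[-0.14,0.24,0],"turn":0},{"claw":-1,"travel":[-0.14,0.49,0],"turn":0},{"claw":-1,"travel":[-0.14,0.74,0],"turn":0},{"claw":-1,"travel":[-0.14,0.97,0],"turn":0}]'
python3 -m inch '[{"claw":-1,"travel":[0,0,0],"turn":0},{"claw":-1,"travel":[0.02,0,0],"turn":0}]'
python3 - <<'E'
from h import *
shot('top','t4.png',(280,135,455,235),4.5)
E
```

```text
clock: 9.65
position: [0.4722, -0.1264, 0.0406]
ee_rot: [-0.001, 0.0, 1.0, -0.0]
contact_force: [-1.7, -2.6, 0.7]
width: 0.0001
gripper_force: 1.5
clock: 10.15
position: [0.4456, 0.07, 0.0413]
ee_rot: [0.001, 0.001, 1.0, 0.0]
contact_force: [2.4, -0.8, -0.1]
width: 0.0004
gripper_force: 0.0
clock: 10.35
position: [0.449, 0.0692, 0.0411]
ee_rot: [0.0, -0.001, 1.0, 0.0]
contact_force: [0.5, -0.2, -0.0]
width: -0.0
gripper_force: 0.0
```

View pics/t4.png

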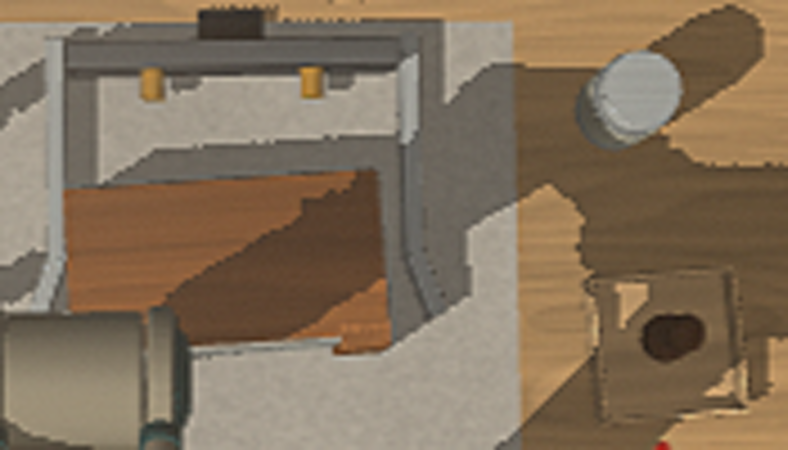

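```bash
python3 -m inch '[{"claw":-1,"travel":[0.015,0,0],"turn":0},{"claw":-1,"travel":[0.035,0,0],"turn":0},{"claw":-1,"travel":[0.055,0,0],"turn":0},{"claw":-1,"travel":[0.08,0,0],"turn":0},{"claw":-1,"travel":[0.105,0,0],"turn":0}]'
python3 -m inch '[{"claw":-1,"travel":[0.025,0,0],"turn":0},{"claw":-1,"travel":[0.045,0,0],"turn":0},{"claw":-1,"travel":[0.045,0,0],"turn":0}]'
```

```text
clock: 10.9
position: [0.4675, 0.0679, 0.0404]
ee_rot: [-0.003, 0.001, 1.0, 0.001]
contact_force: [-6.0, 3.7, 1.7]
width: 0.0002
gripper_force: 2.5
clock: 11.2
position: [0.4789, 0.0678, 0.0405]
ee_rot: [-0.001, 0.001, 1.0, 0.0]
contact_force: [-1.4, 1.0, -2.1]
width: 0.0002
gripper_force: 1.2
```

```bash
python3 -m inch '[{"claw":-1,"travel":[-0.12,0,0],"turn":0},{"claw":-1,"travel":[-0.14,-0.24,0],"turn":0},{"claw":-1,"travel":[-0.14,-0.49,0],"turn":0},{"claw":-1,"travel":[-0.14,-0.74,0],"turn":0},{"claw":-1,"travel":[-0.12,-0.97,0],"turn":0}]'
python3 -m inch '[{"claw":-1,"travel":[0.02,0,0],"turn":0},{"claw":-1,"travel":[0.04,0,0],"turn":0},{"claw":-1,"travel":[0.06,0,0],"turn":0},{"claw":-1,"travel":[0.085,0,0],"turn":0},{"claw":-1,"travel":[0.11,0,0],"turn":0}]'
python3 -m inch '[{"claw":-1,"travel":[0.025,0,0],"turn":0},{"claw":-1,"travel":[0.05,0,0],"turn":0},{"claw":-1,"travel":[0.07,0,0],"turn":0},{"claw":-1,"travel":[0.07,0,0],"turn":0}]'
```

```text
clock: 11.7
position: [0.4561, -0.1291, 0.0416]
ee_rot: [0.001, 0.0, 1.0, -0.001]
contact_force: [0.5, 0.2, 0.4]
width: -0.0001
gripper_force: 0.0
clock: 12.2
position: [0.4758, -0.1249, 0.0408]
ee_rot: [-0.002, -0.001, 1.0, -0.0]
contact_force: [-6.7, -3.0, 2.7]
width: 0.0002
gripper_force: 2.6
clock: 12.6
position: [0.4908, -0.1252, 0.0407]
ee_rot: [-0.001, -0.001, 1.0, -0.0]
contact_force: [-1.7, -2.1, -0.3]
width: 0.0001
gripper_force: 1.3
```

```bash
python3 -m inch '[{"claw":-1,"travel":[-0.12,0,0],"turn":0},{"claw":-1,"travel":[-0.14,0.24,0],"turn":0},{"claw":-1,"travel":[-0.14,0.49,0],"turn":0},{"claw":-1,"travel":[-0.14,0.74,0],"turn":0},{"claw":-1,"travel":[-0.12,0.97,0],"turn":0}]'
python3 -m inch '[{"claw":-1,"travel":[0.02,0,0],"turn":0},{"claw":-1,"travel":[0.04,0,0],"turn":0},{"claw":-1,"travel":[0.06,0,0],"turn":0},{"claw":-1,"travel":[0.085,0,0],"turn":0},{"claw":-1,"travel":[0.11,0,0],"turn":0}]'
python3 -m inch '[{"claw":-1,"travel":[0.025,0,0],"turn":0},{"claw":-1,"travel":[0.05,0,0],"turn":0},{"claw":-1,"travel":[0.055,0,0],"turn":0},{"claw":-1,"travel":[0.055,0,0],"turn":0}]'
python3 - <<'E'
from h import *
shot('top','t5.png',(280,135,455,235),4.5)
E
```

```text
clock: 13.1
position: [0.4669, 0.0708, 0.0413]
ee_rot: [0.001, 0.0, 1.0, 0.0]
contact_force: [1.1, -0.5, -1.1]
width: 0.0001
gripper_force: 0.0
clock: 13.6
position: [0.4866, 0.0673, 0.0404]
ee_rot: [-0.003, 0.002, 1.0, 0.001]
contact_force: [-4.4, 2.4, 1.5]
width: -0.0003
gripper_force: 2.3
clock: 14.0
position: [0.4995, 0.067, 0.0404]
ee_rot: [-0.001, 0.001, 1.0, 0.0]
contact_force: [-1.8, 1.3, -1.0]
width: 0.0001
gripper_force: 1.3
```

View pics/t5.png

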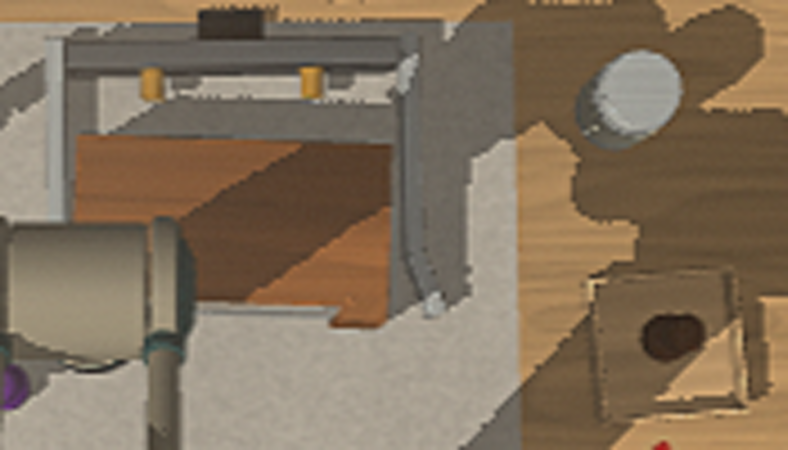

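```bash
python3 -m inch '[{"claw":-1,"travel":[-0.12,0,0],"turn":0},{"claw":-1,"travel":[-0.14,-0.24,0],"turn":0},{"claw":-1,"travel":[-0.14,-0.49,0],"turn":0},{"claw":-1,"travel":[-0.14,-0.74,0],"turn":0},{"claw":-1,"travel":[-0.12,-0.96,0],"turn":0}]'
python3 -m inch '[{"claw":-1,"travel":[0.02,0,0],"turn":0},{"claw":-1,"travel":[0.04,0,0],"turn":0},{"claw":-1,"travel":[0.06,0,0],"turn":0},{"claw":-1,"travel":[0.085,0,0],"turn":0},{"claw":-1,"travel":[0.11,0,0],"turn":0}]'
python3 -m inch '[{"claw":-1,"travel":[0.025,0,0],"turn":0},{"claw":-1,"travel":[0.05,0,0],"turn":0},{"claw":-1,"travel":[0.06,0,0],"turn":0},{"claw":-1,"travel":[0.06,0,0],"turn":0}]'
python3 -m inch '[{"claw":-1,"travel":[-0.12,0,0],"turn":0},{"claw":-1,"travel":[-0.14,0.24,0],"turn":0},{"claw":-1,"travel":[-0.14,0.49,0],"turn":0},{"claw":-1,"travel":[-0.14,0.74,0],"turn":0},{"claw":-1,"travel":[-0.12,0.96,0],"turn":0}]'
python3 -m inch '[{"claw":-1,"travel":[0.02,0,0],"turn":0},{"claw":-1,"travel":[0.04,0,0],"turn":0},{"claw":-1,"travel":[0.06,0,0],"turn":0},{"claw":-1,"travel":[0.085,0,0],"turn":0},{"claw":-1,"travel":[0.11,0,0],"turn":0}]'
python3 -m inch '[{"claw":-1,"travel":[0.025,0,0],"turn":0},{"claw":-1,"travel":[0.05,0,0],"turn":0},{"claw":-1,"travel":[0.055,0,0],"turn":0},{"claw":-1,"travel":[0.055,0,0],"turn":0}]'
```

```text
clock: 14.55
position: [0.4772, -0.1273, 0.0418]
ee_rot: [0.002, 0.001, 1.0, -0.001]
contact_force: [0.9, 0.8, -1.1]
width: -0.0001
gripper_force: 0.0
clock: 15.05
position: [0.4965, -0.123, 0.0408]
ee_rot: [-0.002, -0.001, 1.0, -0.0]
contact_force: [-5.1, -2.6, 1.9]
width: -0.0002
gripper_force: 2.5
clock: 15.45
position: [0.5096, -0.1231, 0.0407]
ee_rot: [-0.001, -0.0, 1.0, 0.0]
contact_force: [-3.3, -2.4, -0.6]
width: 0.0002
gripper_force: 1.6
clock: 15.95
position: [0.4864, 0.0709, 0.0414]
ee_rot: [0.001, 0.001, 1.0, 0.001]
contact_force: [0.4, -0.4, -0.1]
width: -0.0
gripper_force: 0.0
clock: 16.45
position: [0.5057, 0.0674, 0.0405]
ee_rot: [-0.003, 0.002, 1.0, 0.001]
contact_force: [-5.4, 2.6, 1.7]
width: -0.0001
gripper_force: 2.6
clock: 16.85
position: [0.5181, 0.0673, 0.0404]
ee_rot: [-0.001, 0.001, 1.0, 0.0]
contact_force: [-3.6, 1.0, -1.1]
width: -0.0001
gripper_force: 1.6
```

```bash
python3 -m inch '[{"claw":-1,"travel":[-0.12,0,0],"turn":0},{"claw":-1,"travel":[-0.14,-0.24,0],"turn":0},{"claw":-1,"travel":[-0.14,-0.49,0],"turn":0},{"claw":-1,"travel":[-0.14,-0.74,0],"turn":0},{"claw":-1,"travel":[-0.12,-0.97,0],"turn":0}]'
python3 -m inch '[{"claw":-1,"travel":[0.02,0,0],"turn":0},{"claw":-1,"travel":[0.04,0,0],"turn":0},{"claw":-1,"travel":[0.06,0,0],"turn":0},{"claw":-1,"travel":[0.085,0,0],"turn":0},{"claw":-1,"travel":[0.11,0,0],"turn":0}]'
python3 -m inch '[{"claw":-1,"travel":[0.025,0,0],"turn":0},{"claw":-1,"travel":[0.045,0,0],"turn":0},{"claw":-1,"travel":[0.055,0,0],"turn":0},{"claw":-1,"travel":[0.055,0,0],"turn":0}]'
python3 -m inch '[{"claw":-1,"travel":[-0.12,0,0],"turn":0},{"claw":-1,"travel":[-0.14,0.24,0],"turn":0},{"claw":-1,"travel":[-0.14,0.49,0],"turn":0},{"claw":-1,"travel":[-0.14,0.74,0],"turn":0},{"claw":-1,"travel":[-0.12,0.96,0],"turn":0}]'
python3 -m inch '[{"claw":-1,"travel":[0.02,0,0],"turn":0},{"claw":-1,"travel":[0.04,0,0],"turn":0},{"claw":-1,"travel":[0.06,0,0],"turn":0},{"claw":-1,"travel":[0.08,0,0],"turn":0},{"claw":-1,"travel":[0.1,0,0],"turn":0}]'
python3 - <<'E'
from h import *
shot('top','t6.png',(280,135,455,235),4.5)
E
```

```text
clock: 17.35
position: [0.496, -0.1294, 0.0416]
ee_rot: [0.001, 0.001, 1.0, -0.001]
contact_force: [0.2, 0.2, -0.1]
width: 0.0004
gripper_force: 0.0
clock: 17.85
position: [0.5155, -0.125, 0.0408]
ee_rot: [-0.002, -0.001, 1.0, -0.0]
contact_force: [-4.1, -3.0, 1.4]
width: 0.0
gripper_force: 2.4
clock: 18.25
position: [0.528, -0.1252, 0.0407]
ee_rot: [-0.001, -0.0, 1.0, 0.0]
contact_force: [-3.3, -1.8, -1.6]
width: -0.0002
gripper_force: 1.3
clock: 18.75
position: [0.5046, 0.0689, 0.0415]
ee_rot: [0.001, 0.001, 1.0, 0.001]
contact_force: [1.0, 0.4, 0.5]
width: 0.0
gripper_force: 0.0
clock: 19.25
position: [0.5217, 0.0653, 0.0406]
ee_rot: [-0.003, 0.002, 1.0, 0.001]
contact_force: [-5.4, 2.2, 3.6]
width: 0.0002
gripper_force: 2.8
```

View pics/t6.png

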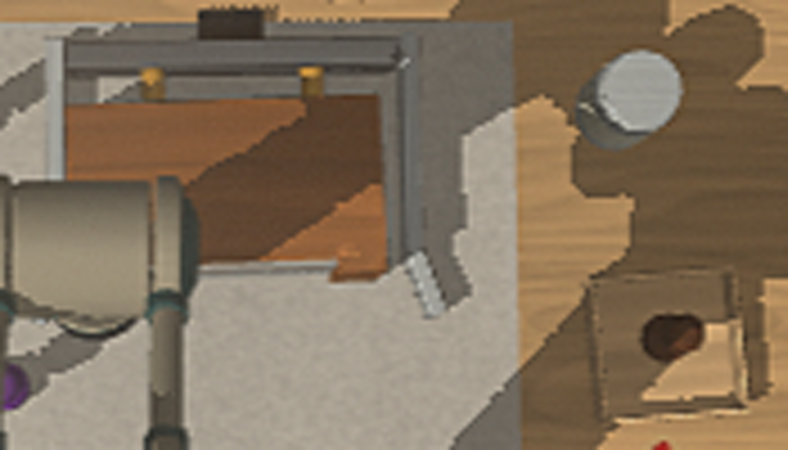

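That was picture 10. Back edge is at (66,105) to (378,95), right leading and about to touch the plungers at v≈100. From here I go by force and position in small steps.

```bash
python3 -m inch '[{"claw":-1,"travel":[0.02,0,0],"turn":0},{"claw":-1,"travel":[0.035,0,0],"turn":0},{"claw":-1,"travel":[0.035,0,0],"turn":0}]'
python3 -m inch '[{"claw":-1,"travel":[0.015,0,0],"turn":0},{"claw":-1,"travel":[0.025,0,0],"turn":0},{"claw":-1,"travel":[0.025,0,0],"turn":0}]'
```

```text
clock: 19.6
position: [0.5305, 0.0654, 0.0405]
ee_rot: [-0.001, 0.001, 1.0, 0.0]
contact_force: [-3.0, 1.5, -0.8]
width: 0.0002
gripper_force: 1.5
clock: 19.9
position: [0.5363, 0.0657, 0.0408]
ee_rot: [-0.0, 0.001, 1.0, -0.0]
contact_force: [-2.8, 0.1, -1.6]
width: 0.0
gripper_force: 1.4
```

```bash
python3 -m inch '[{"claw":-1,"travel":[-0.12,0,0],"turn":0},{"claw":-1,"travel":[-0.14,-0.24,0],"turn":0},{"claw":-1,"travel":[-0.14,-0.49,0],"turn":0},{"claw":-1,"travel":[-0.14,-0.74,0],"turn":0},{"claw":-1,"travel":[-0.12,-0.96,0],"turn":0}]'
python3 -m inch '[{"claw":-1,"travel":[0.02,0,0],"turn":0},{"claw":-1,"travel":[0.035,0,0],"turn":0},{"claw":-1,"travel":[0.05,0,0],"turn":0},{"claw":-1,"travel":[0.06,0,0],"turn":0},{"claw":-1,"travel":[0.07,0,0],"turn":0}]'
python3 -m inch '[{"claw":-1,"travel":[0.01,0,0],"turn":0},{"claw":-1,"travel":[0.02,0,0],"turn":0},{"claw":-1,"travel":[0.03,0,0],"turn":0},{"claw":-1,"travel":[0.035,0,0],"turn":0}]'
python3 -m inch '[{"claw":-1,"travel":[0.01,0,0],"turn":0},{"claw":-1,"travel":[0.015,0,0],"turn":0}]'
```

```text
clock: 20.4
position: [0.514, -0.1296, 0.042]
ee_rot: [0.002, 0.0, 1.0, -0.002]
contact_force: [0.7, 0.5, 0.4]
width: 0.0
gripper_force: 0.0
clock: 20.9
position: [0.5265, -0.1248, 0.0411]
ee_rot: [0.0, -0.001, 1.0, 0.0]
contact_force: [0.1, 0.4, -0.1]
width: -0.0
gripper_force: 0.0
clock: 21.3
position: [0.5312, -0.1259, 0.0408]
ee_rot: [-0.002, -0.0, 1.0, 0.0]
contact_force: [-4.8, -1.3, 3.6]
width: -0.0002
gripper_force: 2.8
clock: 21.5
position: [0.5343, -0.1264, 0.0408]
ee_rot: [-0.002, 0.0, 1.0, -0.0]
contact_force: [-4.1, -2.3, 2.6]
width: -0.0
gripper_force: 2.6
```

```bash
python3 -m inch '[{"claw":-1,"travel":[0.01,0,0],"turn":0},{"claw":-1,"travel":[0.015,0,0],"turn":0}]'
python3 -m inch '[{"claw":-1,"travel":[-0.12,0,0],"turn":0},{"claw":-1,"travel":[-0.14,0.24,0],"turn":0},{"claw":-1,"travel":[-0.14,0.49,0],"turn":0},{"claw":-1,"travel":[-0.14,0.74,0],"turn":0},{"claw":-1,"travel":[-0.12,0.96,0],"turn":0}]'
python3 -m inch '[{"claw":-1,"travel":[0.02,0,0],"turn":0},{"claw":-1,"travel":[0.035,0,0],"turn":0},{"claw":-1,"travel":[0.05,0,0],"turn":0},{"claw":-1,"travel":[0.06,0,0],"turn":0},{"claw":-1,"travel":[0.07,0,0],"turn":0}]'
python3 -m inch '[{"claw":-1,"travel":[0.01,0,0],"turn":0},{"claw":-1,"travel":[0.02,0,0],"turn":0},{"claw":-1,"travel":[0.03,0,0],"turn":0}]'
```

```text
clock: 21.7
position: [0.5369, -0.1265, 0.0406]
ee_rot: [-0.003, -0.0, 1.0, -0.0]
contact_force: [-6.8, -3.2, 2.9]
width: -0.0
gripper_force: 3.2
clock: 22.2
position: [0.5149, 0.0681, 0.0412]
ee_rot: [0.0, 0.001, 1.0, 0.0]
contact_force: [1.7, 0.3, -0.3]
width: 0.0002
gripper_force: 0.0
clock: 22.7
position: [0.5295, 0.0647, 0.041]
ee_rot: [-0.0, 0.002, 1.0, -0.0]
contact_force: [1.0, -0.1, 0.2]
width: -0.0
gripper_force: 0.0
clock: 23.0
position: [0.5354, 0.0656, 0.041]
ee_rot: [-0.0, 0.001, 1.0, 0.0]
contact_force: [-0.7, -0.7, 1.3]
width: -0.0
gripper_force: 0.0
```

```bash
python3 -m inch '[{"claw":-1,"travel":[0.01,0,0],"turn":0},{"claw":-1,"travel":[0.01,0,0],"turn":0}]'
python3 -m inch '[{"claw":-1,"travel":[0.01,0,0],"turn":0}]'
python3 -m inch '[{"claw":-1,"travel":[0.005,0,0],"turn":0}]'
```

```text
clock: 23.2
position: [0.5359, 0.0658, 0.0408]
ee_rot: [-0.002, 0.0, 1.0, -0.0]
contact_force: [-3.7, -0.5, 3.0]
width: 0.0003
gripper_force: 1.9
clock: 23.3
position: [0.5366, 0.0661, 0.0408]
ee_rot: [-0.003, 0.0, 1.0, 0.0]
contact_force: [-7.4, 0.8, 5.5]
width: 0.0002
gripper_force: 3.8
clock: 23.4
position: [0.5372, 0.0665, 0.0408]
ee_rot: [-0.003, 0.001, 1.0, 0.0]
contact_force: [-7.9, 0.9, 6.8]
width: -0.0002
gripper_force: 4.0
```

```bash
python3 -m inch '[{"claw":-1,"travel":[0.005,0,0],"turn":0},{"claw":-1,"travel":[0.005,0,0],"turn":0}]'
python3 -m inch '[{"claw":-1,"travel":[0.005,0,0],"turn":0},{"claw":-1,"travel":[0.005,0,0],"turn":0}]'
python3 -m inch '[{"claw":-1,"travel":[0.005,0,0],"turn":0},{"claw":-1,"travel":[0.005,0,0],"turn":0}]'
```

```text
clock: 23.6
position: [0.5379, 0.0667, 0.0407]
ee_rot: [-0.003, 0.001, 1.0, 0.001]
contact_force: [-7.4, 0.5, 4.9]
width: 0.0001
gripper_force: 3.7
clock: 23.8
position: [0.5385, 0.0669, 0.0407]
ee_rot: [-0.004, 0.001, 1.0, 0.001]
contact_force: [-8.1, 2.6, 5.1]
width: -0.0001
gripper_force: 4.1
clock: 24.0
position: [0.5392, 0.0671, 0.0406]
ee_rot: [-0.004, 0.001, 1.0, 0.001]
contact_force: [-8.3, 2.2, 5.7]
width: 0.0
gripper_force: 4.3
```

```bash
python3 -m inch '[{"claw":-1,"travel":[0.005,0,0],"turn":0},{"claw":-1,"travel":[0.01,0,0],"turn":0}]'
python3 -m inch '[{"claw":-1,"travel":[0.005,0,0],"turn":0},{"claw":-1,"travel":[0.005,0,0],"turn":0}]'
```

```text
clock: 24.2
position: [0.5402, 0.0674, 0.0406]
ee_rot: [-0.005, 0.001, 1.0, 0.001]
contact_force: [-12.0, 2.9, 10.0]
width: 0.0001
gripper_force: 6.0
clock: 24.4
position: [0.5401, 0.0672, 0.0404]
ee_rot: [-0.006, 0.001, 1.0, 0.001]
contact_force: [-11.7, 2.5, 7.7]
width: -0.0
gripper_force: 6.0
```

The left side has met something stiff at 0.540 (12 N, no further motion). Now the right side.

```bash
python3 -m inch '[{"claw":-1,"travel":[-0.12,0,0],"turn":0},{"claw":-1,"travel":[-0.14,-0.24,0],"turn":0},{"claw":-1,"travel":[-0.14,-0.49,0],"turn":0},{"claw":-1,"travel":[-0.14,-0.74,0],"turn":0},{"claw":-1,"travel":[-0.12,-0.96,0],"turn":0}]'
python3 -m inch '[{"claw":-1,"travel":[0.02,0,0],"turn":0},{"claw":-1,"travel":[0.035,0,0],"turn":0},{"claw":-1,"travel":[0.05,0,0],"turn":0},{"claw":-1,"travel":[0.06,0,0],"turn":0},{"claw":-1,"travel":[0.07,0,0],"turn":0}]'
python3 -m inch '[{"claw":-1,"travel":[0.01,0,0],"turn":0},{"claw":-1,"travel":[0.02,0,0],"turn":0}]'
python3 -m inch '[{"claw":-1,"travel":[0.01,0,0],"turn":0},{"claw":-1,"travel":[0.015,0,0],"turn":0}]'
python3 -m inch '[{"claw":-1,"travel":[0.005,0,0],"turn":0},{"claw":-1,"travel":[0.005,0,0],"turn":0}]'
```

```text
clock: 24.9
position: [0.5229, -0.1282, 0.0413]
ee_rot: [0.001, 0.001, 1.0, -0.0]
contact_force: [0.3, -0.1, 0.2]
width: -0.0
gripper_force: 0.0
clock: 25.4
position: [0.5364, -0.1246, 0.041]
ee_rot: [-0.0, -0.001, 1.0, 0.0]
contact_force: [-0.1, 0.5, 0.2]
width: -0.0002
gripper_force: 0.0
clock: 25.6
position: [0.5374, -0.1251, 0.0408]
ee_rot: [-0.003, -0.001, 1.0, 0.0]
contact_force: [-7.2, -2.4, 4.7]
width: -0.0001
gripper_force: 3.7
clock: 25.8
position: [0.5397, -0.1259, 0.0408]
ee_rot: [-0.004, -0.001, 1.0, -0.0]
contact_force: [-8.4, -3.1, 5.5]
width: 0.0002
gripper_force: 4.5
clock: 26.0
position: [0.5406, -0.1261, 0.0408]
ee_rot: [-0.004, -0.001, 1.0, -0.0]
contact_force: [-8.6, -2.6, 4.9]
width: -0.0
gripper_force: 4.1
```

```bash
python3 -m inch '[{"claw":-1,"travel":[0.005,0,0],"turn":0},{"claw":-1,"travel":[0.005,0,0],"turn":0}]'
python3 -m inch '[{"claw":-1,"travel":[0.005,0,0],"turn":0},{"claw":-1,"travel":[0.005,0,0],"turn":0}]'
python3 -m inch '[{"claw":-1,"travel":[0.005,0,0],"turn":0},{"claw":-1,"travel":[0.005,0,0],"turn":0}]'
```

```text
clock: 26.2
position: [0.5413, -0.1262, 0.0407]
ee_rot: [-0.004, -0.001, 1.0, -0.0]
contact_force: [-8.5, -3.6, 4.3]
width: -0.0004
gripper_force: 4.4
clock: 26.4
position: [0.5413, -0.1262, 0.0407]
ee_rot: [-0.005, -0.001, 1.0, -0.0]
contact_force: [-11.0, -4.8, 6.0]
width: 0.0004
gripper_force: 5.3
clock: 26.6
position: [0.5413, -0.1262, 0.0407]
ee_rot: [-0.006, -0.001, 1.0, -0.0]
contact_force: [-12.9, -4.9, 7.6]
width: 0.0
gripper_force: 6.4
```

The right side has a hard stop (position fixed while force rises). I'll recheck left.

```bash
python3 -m inch '[{"claw":-1,"travel":[-0.12,0,0],"turn":0},{"claw":-1,"travel":[-0.14,0.24,0],"turn":0},{"claw":-1,"travel":[-0.14,0.49,0],"turn":0},{"claw":-1,"travel":[-0.14,0.74,0],"turn":0},{"claw":-1,"travel":[-0.12,0.97,0],"turn":0}]'
python3 -m inch '[{"claw":-1,"travel":[0.02,0,0],"turn":0},{"claw":-1,"travel":[0.035,0,0],"turn":0},{"claw":-1,"travel":[0.05,0,0],"turn":0},{"claw":-1,"travel":[0.06,0,0],"turn":0},{"claw":-1,"travel":[0.07,0,0],"turn":0}]'
python3 -m inch '[{"claw":-1,"travel":[0.01,0,0],"turn":0},{"claw":-1,"travel":[0.02,0,0],"turn":0}]'
python3 -m inch '[{"claw":-1,"travel":[0.005,0,0],"turn":0},{"claw":-1,"travel":[0.005,0,0],"turn":0}]'
python3 -m inch '[{"claw":-1,"travel":[0.005,0,0],"turn":0},{"claw":-1,"travel":[0.005,0,0],"turn":0}]'
python3 -m inch '[{"claw":-1,"travel":[0.005,0,0],"turn":0},{"claw":-1,"travel":[0.005,0,0],"turn":0}]'
```

```text
clock: 27.1
position: [0.5227, 0.0703, 0.0412]
ee_rot: [0.0, 0.001, 1.0, 0.0]
contact_force: [0.7, -0.2, -0.6]
width: 0.0005
gripper_force: 0.0
clock: 27.6
position: [0.5376, 0.0667, 0.041]
ee_rot: [-0.0, 0.002, 1.0, -0.0]
contact_force: [-0.1, -0.3, 0.0]
width: 0.0003
gripper_force: 0.0
clock: 27.8
position: [0.5392, 0.0671, 0.0408]
ee_rot: [-0.002, 0.001, 1.0, -0.0]
contact_force: [-6.3, -0.1, 4.7]
width: -0.0001
gripper_force: 3.3
clock: 28.0
position: [0.5392, 0.0672, 0.0406]
ee_rot: [-0.003, 0.001, 1.0, -0.0]
contact_force: [-5.1, -1.6, 2.9]
width: -0.0002
gripper_force: 2.9
clock: 28.2
position: [0.5393, 0.0674, 0.0406]
ee_rot: [-0.004, 0.001, 1.0, -0.0]
contact_force: [-8.0, -1.8, 5.8]
width: 0.0002
gripper_force: 3.8
clock: 28.4
position: [0.5392, 0.0675, 0.0406]
ee_rot: [-0.005, 0.001, 1.0, -0.0]
contact_force: [-9.9, -1.4, 6.3]
width: 0.0005
gripper_force: 4.7
```

```bash
python3 -m inch '[{"claw":-1,"travel":[0.005,0,0],"turn":0},{"claw":-1,"travel":[0.005,0,0],"turn":0}]'
python3 -m inch '[{"claw":-1,"travel":[0.005,0,0],"turn":0},{"claw":-1,"travel":[0.005,0,0],"turn":0}]'
python3 -m inch '[{"claw":-1,"travel":[0.005,0,0],"turn":0},{"claw":-1,"travel":[0.005,0,0],"turn":0}]'
```

```text
clock: 28.6
position: [0.5392, 0.0676, 0.0405]
ee_rot: [-0.006, 0.001, 1.0, -0.0]
contact_force: [-10.3, -1.2, 6.8]
width: -0.0001
gripper_force: 5.5
clock: 28.8
position: [0.5392, 0.0677, 0.0405]
ee_rot: [-0.007, 0.0, 1.0, -0.0]
contact_force: [-13.4, -0.7, 9.1]
width: -0.0001
gripper_force: 6.4
clock: 29.0
position: [0.5392, 0.0678, 0.0404]
ee_rot: [-0.008, 0.0, 1.0, -0.0]
contact_force: [-14.5, 0.1, 11.4]
width: 0.0001
gripper_force: 7.3
```

```bash
python3 -m inch '[{"claw":-1,"travel":[-0.13,0,0],"turn":0},{"claw":-1,"travel":[-0.15,-0.24,0],"turn":0},{"claw":-1,"travel":[-0.15,-0.49,0],"turn":0},{"claw":-1,"travel":[-0.15,-0.74,0],"turn":0},{"claw":-1,"travel":[-0.13,-0.96,0],"turn":0}]'
python3 -m inch '[{"claw":-1,"travel":[0.02,0,0],"turn":0},{"claw":-1,"travel":[0.035,0,0],"turn":0},{"claw":-1,"travel":[0.05,0,0],"turn":0},{"claw":-1,"travel":[0.06,0,0],"turn":0},{"claw":-1,"travel":[0.07,0,0],"turn":0}]'
python3 -m inch '[{"claw":-1,"travel":[0.01,0,0],"turn":0},{"claw":-1,"travel":[0.02,0,0],"turn":0}]'
python3 -m inch '[{"claw":-1,"travel":[0.005,0,0],"turn":0},{"claw":-1,"travel":[0.01,0,0],"turn":0}]'
python3 -m inch '[{"claw":-1,"travel":[0.005,0,0],"turn":0},{"claw":-1,"travel":[0.01,0,0],"turn":0}]'
python3 -m inch '[{"claw":-1,"travel":[0.005,0,0],"turn":0},{"claw":-1,"travel":[0.01,0,0],"turn":0}]'
```

```text
clock: 29.5
position: [0.5211, -0.1263, 0.0413]
ee_rot: [0.0, 0.001, 1.0, -0.0]
contact_force: [0.8, -0.5, -1.1]
width: -0.0001
gripper_force: 0.0
clock: 30.0
position: [0.5353, -0.1227, 0.041]
ee_rot: [-0.0, -0.0, 1.0, 0.0]
contact_force: [0.4, -0.2, -0.2]
width: -0.0001
gripper_force: 0.0
clock: 30.2
position: [0.5394, -0.1234, 0.0411]
ee_rot: [-0.0, -0.0, 1.0, 0.0]
contact_force: [-1.1, -1.2, -1.0]
width: -0.0002
gripper_force: 0.0
clock: 30.4
position: [0.5408, -0.1238, 0.041]
ee_rot: [-0.001, 0.0, 1.0, 0.0]
contact_force: [-2.8, 0.1, 1.3]
width: 0.0001
gripper_force: 1.1
clock: 30.6
position: [0.5407, -0.1237, 0.0408]
ee_rot: [-0.003, 0.0, 1.0, 0.0]
contact_force: [-7.5, -0.6, 5.3]
width: 0.0002
gripper_force: 3.8
clock: 30.8
position: [0.5413, -0.124, 0.0409]
ee_rot: [-0.004, 0.0, 1.0, 0.0]
contact_force: [-8.8, -2.9, 7.1]
width: 0.0001
gripper_force: 4.9
```

```bash
python3 -m inch '[{"claw":-1,"travel":[0.005,0,0],"turn":0},{"claw":-1,"travel":[0.01,0,0],"turn":0}]'
python3 -m inch '[{"claw":-1,"travel":[0.005,0,0],"turn":0},{"claw":-1,"travel":[0.01,0,0],"turn":0}]'
```

```text
clock: 31.0
position: [0.5413, -0.124, 0.0408]
ee_rot: [-0.006, -0.0, 1.0, 0.0]
contact_force: [-15.5, -2.5, 10.3]
width: 0.0002
gripper_force: 7.3
clock: 31.2
position: [0.5412, -0.124, 0.0408]
ee_rot: [-0.008, -0.0, 1.0, 0.0]
contact_force: [-18.9, -3.4, 12.9]
width: -0.0001
gripper_force: 9.4
```

```bash
python3 -m inch '[{"claw":-1,"travel":[-0.14,0,0],"turn":0},{"claw":-1,"travel":[-0.16,0.24,0],"turn":0},{"claw":-1,"travel":[-0.16,0.49,0],"turn":0},{"claw":-1,"travel":[-0.16,0.74,0],"turn":0},{"claw":-1,"travel":[-0.14,0.95,0],"turn":0}]'
python3 -m inch '[{"claw":-1,"travel":[0.02,0,0],"turn":0},{"claw":-1,"travel":[0.035,0,0],"turn":0},{"claw":-1,"travel":[0.05,0,0],"turn":0},{"claw":-1,"travel":[0.06,0,0],"turn":0},{"claw":-1,"travel":[0.07,0,0],"turn":0}]'
python3 -m inch '[{"claw":-1,"travel":[0.01,0,0],"turn":0},{"claw":-1,"travel":[0.01,0,0],"turn":0}]'
python3 -m inch '[{"claw":-1,"travel":[0.005,0,0],"turn":0},{"claw":-1,"travel":[0.005,0,0],"turn":0}]'
python3 -m inch '[{"claw":-1,"travel":[0.005,0,0],"turn":0},{"claw":-1,"travel":[0.005,0,0],"turn":0}]'
python3 -m inch '[{"claw":-1,"travel":[0.005,0,0],"turn":0},{"claw":-1,"travel":[0.005,0,0],"turn":0}]'
python3 -m inch '[{"claw":-1,"travel":[0.005,0,0],"turn":0},{"claw":-1,"travel":[0.005,0,0],"turn":0}]'
```

```text
clock: 31.7
position: [0.5211, 0.068, 0.0412]
ee_rot: [0.0, 0.001, 1.0, 0.0]
contact_force: [-0.1, -1.4, 1.0]
width: 0.0
gripper_force: 0.0
clock: 32.2
position: [0.5356, 0.0646, 0.0409]
ee_rot: [-0.0, 0.002, 1.0, -0.0]
contact_force: [0.9, -0.3, 0.4]
width: -0.0001
gripper_force: 0.0
clock: 32.4
position: [0.5377, 0.0653, 0.041]
ee_rot: [0.0, 0.001, 1.0, 0.0]
contact_force: [0.1, 0.4, -0.2]
width: 0.0001
gripper_force: 0.0
clock: 32.6
position: [0.5383, 0.0658, 0.041]
ee_rot: [0.0, 0.001, 1.0, 0.0]
contact_force: [0.1, 0.2, -0.1]
width: 0.0002
gripper_force: 0.0
clock: 32.8
position: [0.539, 0.066, 0.041]
ee_rot: [-0.0, 0.0, 1.0, 0.0]
contact_force: [-0.3, 0.0, 0.8]
width: 0.0002
gripper_force: 0.2
clock: 33.0
position: [0.539, 0.0661, 0.0409]
ee_rot: [-0.001, 0.0, 1.0, 0.0]
contact_force: [-3.3, -0.9, 2.6]
width: 0.0002
gripper_force: 1.8
clock: 33.2
position: [0.5391, 0.0661, 0.0408]
ee_rot: [-0.002, 0.0, 1.0, 0.0]
contact_force: [-6.0, -0.1, 4.4]
width: -0.0
gripper_force: 2.9
```

```bash
python3 -m inch '[{"claw":-1,"travel":[0.005,0,0],"turn":0},{"claw":-1,"travel":[0.005,0,0],"turn":0}]'
python3 -m inch '[{"claw":-1,"travel":[0.005,0,0],"turn":0},{"claw":-1,"travel":[0.005,0,0],"turn":0}]'
python3 -m inch '[{"claw":-1,"travel":[-0.15,0,0],"turn":0},{"claw":-1,"travel":[-0.3,0,0.1],"turn":0},{"claw":-1,"travel":[-0.5,0,0.4],"turn":0},{"claw":-1,"travel":[-0.7,0.2,0.6],"turn":0},{"claw":-1,"travel":[-0.7,0.4,0.6],"turn":0}]'
python3 -m inch '[{"claw":-1,"travel":[-0.1,0.7,0.1],"turn":0},{"claw":-1,"travel":[-0.1,0.7,0.1],"turn":0},{"claw":-1,"travel":[-0.1,0.7,0.1],"turn":0},{"claw":-1,"travel":[-0.1,0.7,0.1],"turn":0}]'
python3 - <<'E'
from h import *
shot('top','t7.png');shot('side','s7.png')
im=cv2.imread('pics/full_t7.png').astype(int); im0=cv2.imread('pics/full_t0.png').astype(int)
for u in (300,314,330,349,360):
    print(u,[(v,*im[v,u]) for v in range(147,160)])
for v in range(146,160): print(v,im0[v,314],end=' ')
E
```

```text
clock: 33.4
position: [0.5392, 0.0663, 0.0407]
ee_rot: [-0.003, 0.0, 1.0, 0.0]
contact_force: [-7.2, 1.4, 4.3]
width: 0.0001
gripper_force: 3.5
clock: 33.6
position: [0.5392, 0.0663, 0.0406]
ee_rot: [-0.004, 0.0, 1.0, 0.0]
contact_force: [-9.5, 0.5, 6.1]
width: -0.0002
gripper_force: 4.4
clock: 34.1
position: [0.4091, 0.131, 0.1574]
ee_rot: [0.003, 0.003, 1.0, 0.0]
contact_force: [1.0, 0.6, 0.5]
width: 0.0003
gripper_force: 0.0
clock: 34.5
position: [0.3897, 0.2773, 0.1761]
ee_rot: [0.002, -0.002, 1.0, 0.003]
contact_force: [0.1, -1.4, -0.3]
width: 0.0
gripper_force: 0.0
300 [(147, np.int64(89), np.int64(96), np.int64(100)), (148, np.int64(91), np.int64(98), np.int64(103)), (149, np.int64(97), np.int64(104), np.int64(109)), (150, np.int64(68), np.int64(74), np.int64(82)), (151, np.int64(70), np.int64(77), np.int64(82)), (152, np.int64(77), np.int64(81), np.int64(84)), (153, np.int64(58), np.int64(92), np.int64(135)), (154, np.int64(59), np.int64(87), np.int64(128)), (155, np.int64(61), np.int64(92), np.int64(134)), (156, np.int64(61), np.int64(90), np.int64(129)), (157, np.int64(63),
[... 2284 characters left out ...]
64(60)), (151, np.int64(78), np.int64(80), np.int64(81)), (152, np.int64(51), np.int64(92), np.int64(143)), (153, np.int64(50), np.int64(84), np.int64(126)), (154, np.int64(39), np.int64(55), np.int64(76)), (155, np.int64(41), np.int64(60), np.int64(81)), (156, np.int64(44), np.int64(61), np.int64(85)), (157, np.int64(41), np.int64(62), np.int64(83)), (158, np.int64(40), np.int64(61), np.int64(84)), (159, np.int64(40), np.int64(58), np.int64(83))]
146 [ 88  96 100] 147 [ 90  98 102] 148 [ 93  98 103] 149 [87 88 91] 150 [ 58 105 137] 151 [ 63 124 164] 152 [ 64 120 160] 153 [ 64 120 158] 154 [ 63 118 156] 155 [ 62 118 156] 156 [ 54 108 147] 157 [ 94 122 139] 158 [150 159 167] 159 [137 150 158]
```

Run:
```python
from h import *
for u,b,c in((300,150,152.8),(330,149,152.1),(360,148.9,151.5)): print(1000*(pt('top',u,b,.05)-pt('top',u,c,.085))[0])
```

```text
15.67761209969043
16.741352517611663
15.079100483760932
```

The gap from back to bar is 15–16.7 mm, against 16 mm expected with the plungers fully in. Pushing right last didn't unseat left earlier, so I'll finish with one gentle right push.

```bash
python3 -m inch '[{"claw":-1,"travel":[0.1,-1,0],"turn":0},{"claw":-1,"travel":[0.1,-1,0],"turn":0},{"claw":-1,"travel":[0.1,-1,0],"turn":0},{"claw":-1,"travel":[0.1,-1,0],"turn":0},{"claw":-1,"travel":[0.1,-1,0],"turn":0}]'
python3 -m inch '[{"claw":-1,"travel":[0.05,-0.25,0],"turn":0},{"claw":-1,"travel":[0.1,-0.5,-0.05],"turn":0},{"claw":-1,"travel":[0.1,-0.75,-0.15],"turn":0},{"claw":-1,"travel":[0.1,-1,-0.3],"turn":0},{"claw":-1,"travel":[0.1,-1,-0.5],"turn":0}]'
python3 -m inch '[{"claw":-1,"travel":[0.1,0,-0.15],"turn":0},{"claw":-1,"travel":[0.3,0,-0.18],"turn":0},{"claw":-1,"travel":[0.4,0,-0.18],"turn":0},{"claw":-1,"travel":[0.4,0,-0.18],"turn":0}]'
```

```text
clock: 35.1
position: [0.4095, 0.0648, 0.1747]
ee_rot: [0.0, 0.006, 1.0, -0.002]
contact_force: [0.0, 0.4, 0.2]
width: -0.0001
gripper_force: 0.0
clock: 35.6
position: [0.4322, -0.1342, 0.0762]
ee_rot: [0.005, 0.003, 1.0, -0.003]
contact_force: [0.7, -0.7, -1.0]
width: -0.0001
gripper_force: 0.0
clock: 36.0
position: [0.5119, -0.1295, 0.0382]
ee_rot: [0.001, 0.001, 1.0, -0.0]
contact_force: [0.3, -0.7, 0.1]
width: 0.0001
gripper_force: 0.0
```

```bash
python3 -m inch '[{"claw":-1,"travel":[0.03,0.02,0.01],"turn":0},{"claw":-1,"travel":[0.06,0.02,0.01],"turn":0},{"claw":-1,"travel":[0.085,0.02,0.01],"turn":0},{"claw":-1,"travel":[0.11,0.02,0.01],"turn":0},{"claw":-1,"travel":[0.125,0.02,0.01],"turn":0}]'
python3 -m inch '[{"claw":-1,"travel":[0.005,0,0],"turn":0},{"claw":-1,"travel":[0.015,0,0],"turn":0}]'
python3 -m inch '[{"claw":-1,"travel":[0.005,0,0],"turn":0},{"claw":-1,"travel":[0.01,0,0],"turn":0}]'
python3 -m inch '[{"claw":-1,"travel":[0.005,0,0],"turn":0},{"claw":-1,"travel":[0.005,0,0],"turn":0}]'
```

```text
clock: 36.5
position: [0.5343, -0.1243, 0.0411]
ee_rot: [0.0, 0.001, 1.0, -0.0]
contact_force: [-0.9, -0.4, -0.1]
width: -0.0001
gripper_force: 0.0
clock: 36.7
position: [0.5366, -0.1242, 0.0408]
ee_rot: [-0.0, 0.001, 1.0, 0.0]
contact_force: [0.8, -0.3, 0.2]
width: 0.0002
gripper_force: 0.0
clock: 36.9
position: [0.5388, -0.1242, 0.0407]
ee_rot: [-0.0, 0.001, 1.0, 0.0]
contact_force: [0.5, 0.2, -0.0]
width: -0.0001
gripper_force: 0.0
clock: 37.1
position: [0.54, -0.1243, 0.0408]
ee_rot: [0.0, 0.001, 1.0, 0.0]
contact_force: [0.4, 0.7, -0.4]
width: -0.0001
gripper_force: 0.0
```

```bash
python3 -m inch '[{"claw":-1,"travel":[0.005,0,0],"turn":0},{"claw":-1,"travel":[0.005,0,0],"turn":0}]'
python3 -m inch '[{"claw":-1,"travel":[0.005,0,0],"turn":0},{"claw":-1,"travel":[0.01,0,0],"turn":0}]'
python3 -m inch '[{"claw":-1,"travel":[0.005,0,0],"turn":0},{"claw":-1,"travel":[0.005,0,0],"turn":0}]'
python3 -m inch '[{"claw":-1,"travel":[0.005,0,0],"turn":0},{"claw":-1,"travel":[0.005,0,0],"turn":0}]'
```

```text
clock: 37.3
position: [0.541, -0.1243, 0.0408]
ee_rot: [0.0, 0.001, 1.0, 0.0]
contact_force: [0.1, 0.5, -0.6]
width: 0.0001
gripper_force: 0.0
clock: 37.5
position: [0.5413, -0.1242, 0.0406]
ee_rot: [-0.002, 0.0, 1.0, 0.0]
contact_force: [-5.4, -0.7, 4.2]
width: 0.0005
gripper_force: 2.7
clock: 37.7
position: [0.5412, -0.1241, 0.0406]
ee_rot: [-0.003, 0.0, 1.0, 0.0]
contact_force: [-5.4, -1.5, 4.4]
width: 0.0002
gripper_force: 3.2
clock: 37.9
position: [0.5412, -0.1241, 0.0406]
ee_rot: [-0.004, 0.0, 1.0, 0.0]
contact_force: [-7.4, -1.6, 5.1]
width: -0.0
gripper_force: 4.2
```

The right side was already at .5413, so both sides are seated. I'll retreat and hand in.

```bash
python3 -m inch '[{"claw":-1,"travel":[-0.15,0,0],"turn":0},{"claw":-1,"travel":[-0.35,0,0.1],"turn":0},{"claw":-1,"travel":[-0.55,0,0.3],"turn":0},{"claw":-1,"travel":[-0.7,0,0.5],"turn":0},{"claw":-1,"travel":[-0.7,0,0.5],"turn":0}]'
python3 -m inch '[{"claw":-1,"travel":[0,0,0],"turn":0},{"claw":-1,"travel":[0,0,0],"turn":0}]'
python3 -c "
from h import *
im0=cv2.imread('pics/full_t7.png').astype(int);shot('top','t8.png');im=cv2.imread('pics/full_t8.png').astype(int)
print([im[v,300,2]for v in range(148,156)],[im[v,340,2]for v in range(148,156)])
print(ticket.sign_off())"
```

```text
clock: 38.4
position: [0.4043, -0.1247, 0.1445]
ee_rot: [0.003, 0.001, 1.0, -0.001]
contact_force: [0.7, -0.4, 0.2]
width: 0.0001
gripper_force: 0.0
clock: 38.6
position: [0.4057, -0.1244, 0.1404]
ee_rot: [0.0, 0.001, 1.0, 0.0]
contact_force: [-0.0, 0.0, -0.5]
width: -0.0002
gripper_force: 0.0
[np.int64(106), np.int64(109), np.int64(84), np.int64(84), np.int64(88), np.int64(138), np.int64(128), np.int64(136)] [np.int64(104), np.int64(65), np.int64(67), np.int64(71), np.int64(108), np.int64(132), np.int64(130), np.int64(126)]
the job is handed in; nothing more can be done
None
```

The job is handed in at about 39 s: the stamp is upright in the tray, and the box is pushed against a hard stop on both sides with its back about 16 mm from the bar, as expected with both plungers fully in; the highest push force I read was 19 N.

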